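Clamp a chocolate sample in a bench thickness gauge by its ratchet

ROBOT

A 6-joint arm with a two-finger parallel gripper is mounted at the origin on a cart in front of the work surface, level with it; the furniture and walls round the work are solid. World frame = base frame: x ahead of the robot, y to its left, z up, the work surface at z = 0. Lengths are in mm, angles in rad, forces in N, time in s.
With the tool pointing down it reaches from about 350 to 975 mm from the base axis. Payload 7.1 kg.
Tool frame: the origin (TCP) lies on the centre line of the jaws, within the pads' length; the fingertips stand 22 mm ahead of it and the grasp point (between the pads) lies 3 mm ahead of it; x points along the fingers, y is the direction in which the jaws open and shut, and the axes are right-handed (so a half turn about x gives the same grasp; the last joint's range is limited). The gripper opens to 88 mm and grips with 3 to 60 N. Pads are 20 mm wide; open, the fingers measure 115 mm over their backs; the gripper's body (75 mm by 178 mm) begins 61 mm behind the grasp point.
Start: joints at [1.278, 0.423, 1.63, -0, 1.089, -0.019], TCP at [168.963, 601.711, 244.675] pointing down, gripper open.
Joint ranges: [-3, 3], [-0.9, 2.11], [0.09, 2.58], [-1.31, 4.45], [0.11, 2.69], [-2.54, 2.54]. Speed limits (rad/s): [2.39, 2.39, 3.01, 3.14, 3.14, 3.14].

INTERFACE

Orientations are given as a unit quaternion [w, x, y, z].
In Python, from plant import bot, read_camera, job gives the robot as it stands. The module is installed in compiled form; this text tells all that it offers.
- The arm moves only by the shell command python3 -m handwheel 'ROWS' [OPENING] [FORCE]. ROWS is JSON, a list that holds one entry, the list of rows, each a list of 4 numbers: the shift along the world's x, y, z in cm, then the turn about the world's z in degrees. A call has 1 to 12 rows; each row is the pose to reach, as a shift and turn from the pose commanded when the call began; what a row does not reach only later rows make up. A row lasts 1/10 s, in which the tool goes at most 50 mm and 8.59 degrees, less where a joint would pass 70% of its speed; a pose out of reach is approached as far as the arm can. A call with a gripper value outside its range is refused whole. OPENING is the closure, from 0 (fully open) to 1 (shut), set as the call begins (- or left out, the last holds). The fingers move at their own pace and stop on an object; FORCE is the grip in N (left out, the last holds). Time passes only in rows, so rows that repeat a pose let the fingers close. It gives the time, the measured TCP pose, the force and the opening at its end, in the units of the state.
- bot.state(): the state, without advancing time (a new reading comes with each control period).
- read_camera(name): name is "scene" or "top" or "wrist"; returns a dict with "color" (420x560x3 uint8, red, green, blue), "depth" (420x560 float32, mm along the optical axis (not along the pixel's ray), 0 where there is no reading), "K" (3x3 intrinsics, pixels), "position" and "orientation" of the camera in the world. Camera axes: x right, y down, z forward; pixel columns grow to the right and rows downward; lengths in mm; the calibration is good to about 2 mm. The wrist camera is an equidistant fisheye: a pixel r from the principal point sees the ray r / f radians off the axis. A picture is of the moment at which its call begins.
- job.close_job(): hands the job in, once; it reports no verdict.
The state is a dict: "clock": time; "qpos": joint angles; "qvel": joint speeds; "joint_efforts": joint torques, N m; "ee_pos": TCP position; "tool_rot": TCP orientation; "ft_force": force on the tool from outside, world axes, zero at the start; "moment": the same for the moment, N m; "gripper_width": finger opening in mm.
Only numpy, scipy, OpenCV 4.12 (cv2) and the standard library are available. Lean on these libraries where they do the work, as an engineer would, in place of code of your own. Each camera call takes 0.05 s, during which the arm holds its last target.

TASK

Lay the light-brown piece of chocolate flat on the middle of the thickness gauge's carriage and push the carriage gently all the way in against its stop, without ramming it or shifting the gauge. Then turn the small dark ratchet cap on top clockwise until the gauge has clamped the piece and the cap slips, let it slip by about a tenth of a turn and in no case as much as a sixth, and leave the piece clamped and everything else where it was. Do not crush the piece: the silver thimble below the cap does not slip and would do so.

Things in the scene. Friction and masses are not known exactly. Their poses are not given: they have to be found in the camera images.
- gauge: Grey bench thickness gauge, loose but heavy (5 kg, must not slide). Lengths in mm. Origin on the table, mid-width. Its x is the direction in which the carriage is pushed in. Base x -102 to 138, 104 wide, 14 high. Vertical spindle axis at x = 60, y = 0. Column at x 102 to 136, 76 high; arm 40 wide, z 58 to 76, reaching over the carriage to x = 40.
- nest (a point): Centre of the upper face of the carriage plate (72 mm along gauge x, 84 along y, 26 mm above the table), where the middle of the piece belongs. Low lips, 4 mm high and 30 mm long, cross it 31 to 35 mm before and behind this point; the sides (gauge +y, -y) are open. 85 mm in front of the spindle axis when the carriage is out, exactly under it when home.
- handle (a point): On the carriage's upright black handle block, 12 mm thick along gauge x, 30 wide along y, 20 to 64 mm above the table. This point is mid-block, 52 mm above the table and 62 mm in front of the nest. It moves with the carriage.
- carriage (a joint): Carriage slide, m: 0 = as pulled out, 0.085 = home against its hard stop. About 2.5 N of friction plus 8 N per m/s; stays where left. Pushing on against the stop with 25 to 35 N slides the whole gauge.
- foot (a point): Centre of the underside of the spindle's round steel foot, 20 mm in diameter, which starts some 1 to 6 mm above the piece's top. The worn screw has play: the cap first turns up to 1.3 rad (unknown how much) without moving the foot, then lowers it by 3.2 mm for each radian turned clockwise seen from above (20 mm a turn).
- cap (a point): Dark knurled ratchet cap on the spindle axis, 28 mm in diameter, 26 mm high (93 to 119 mm above the table); the point is its middle. It does not rise or sink. Cap and thimble turn together against 0.06 to 0.08 N m; once the foot bears on the piece the torque rises within about 0.3 rad to 0.135 N m and the cap slips. It stays clamped when let go.
- ratchet (a joint): How far the cap has slipped on the thimble, rad; 0 at the start, grows when the cap is turned clockwise and slips (a tenth of a turn is 0.63, a sixth 1.05). A white line on the cap and a red one on the thimble's upper face start in line.
- milk_piece: The light-brown broken piece of chocolate, 52 x 48 mm (own x and y), 12 mm thick with a slightly uneven top, 28 g. Origin: centre of its underside, z up.
- dark_piece_1: A dark-brown piece of chocolate, 51 x 44 x 12 mm, a bystander. Origin: centre of its underside.
- dark_piece_2: A dark-brown piece of chocolate, 50 x 47 x 12 mm, a bystander. Origin: centre of its underside.
- empty_cup: Empty small steel cup, 66 mm wide, 33 mm high, a bystander. Origin: centre of its underside.
- spindle: The spindle with the foot, moves only up and down. Origin: at the foot's underside.
- thimble: The silver thimble just below the cap, 30 mm in diameter, 77 to 89 mm above the table: turned by hand it does not slip and crushes the piece. Origin: on the spindle axis at its underside.
Things that resemble listed ones, but are neither listed nor needed, are in the scene too. Leave any blue or yellow look-alike of the milk_piece alone.

How it is judged:
By the outcome, as a careful person would: the job done as asked, in the order asked, and still so for the second after the job is handed in, with the robot touching nothing.
It also fails if it takes over 70 s, if anything falls off the work surface, if the arm or the gripper's body presses on something with over 40 N, if the wrist force passes 120 N, or if a joint passes its speed limit or range.

## Working session

There is one attempt and no reset: what is moved stays moved. The work goes in short steps, Python scripts to look and compute and a shell command to move; the robot and the scene stay as the last step left them, time stands still between calls to the robot, and variables do not carry over. Pictures are saved under pics/ and viewed, and the job is handed in when it is done.

```bash
mkdir -p pics
cat > h.py <<'E'
import numpy as np, cv2
from plant import bot, read_camera, job
from scipy.spatial.transform import Rotation as R
def cam(n):
    c=read_camera(n); return c
def rot(c):
    q=c["orientation"]; return R.from_quat([q[1],q[2],q[3],q[0]]).as_matrix()
def cloud(c):
    d=c["depth"]; K=c["K"]; h,w=d.shape
    u,v=np.meshgrid(np.arange(w),np.arange(h))
    P=np.stack([(u-K[0,2])/K[0,0]*d,(v-K[1,2])/K[1,1]*d,d],-1)
    W=P@rot(c).T+np.array(c["position"]); W[d<=0]=np.nan
    return W
def save(c,n): cv2.imwrite("pics/"+n,c["color"][:,:,::-1])
E
python3 - <<'E'
from h import *
print(bot.state())
for n in["scene","top","wrist"]:
    c=cam(n); save(c,n+"0.png"); np.savez("c_"+n+"0.npz",**c); print(n,c["K"].round(1).tolist(),c["position"],c["orientation"])
E
```

```text
{'clock': 0.0, 'qpos': array([ 1.27800210e+00,  4.23831725e-01,  1.63070925e+00, -4.05664009e-06,
        1.08862116e+00, -1.90338377e-02]), 'qvel': array([-7.08263776e-05,  6.67085086e-05, -1.08076634e-03,  1.11956520e-03,
        8.63075890e-04, -1.55216962e-03]), 'joint_efforts': array([-2.71256220e-03, -5.44624650e+01, -2.73651749e+01,  6.39465521e-02,
        2.29673961e-02, -1.25016809e-04]), 'ee_pos': array([168.81106315, 601.20716925, 243.89981516]), 'tool_rot': array([ 0.70040784,  0.0959379 ,  0.70057766, -0.09703463]), 'ft_force': array([-0.14410961,  0.18744744, -0.63812087]), 'moment': array([-0.02668178, -0.02959506,  0.04178417]), 'gripper_width': 87.96170781507514}
scene [[527.4, 0.0, 283.8], [0.0, 527.4, 208.2], [0.0, 0.0, 1.0]] [ -28.27598202 -673.55656335  852.16254267] [-0.37739519  0.83682172 -0.35672027  0.17335783]
top [[453.3, 0.0, 285.2], [0.0, 453.3, 203.6], [0.0, 0.0, 1.0]] [ 421.83166862  -91.25641742 1103.36366457] [ 0.05659489 -0.69817934  0.71081049 -0.0639615 ]
wrist [[325.2, 0.0, 280.7], [0.0, 325.2, 211.7], [0.0, 0.0, 1.0]] [ 90.34901793 624.1642386  384.14412049] [0.11949404 0.78769697 0.59766835 0.08970612]
```

View pics/scene0.png

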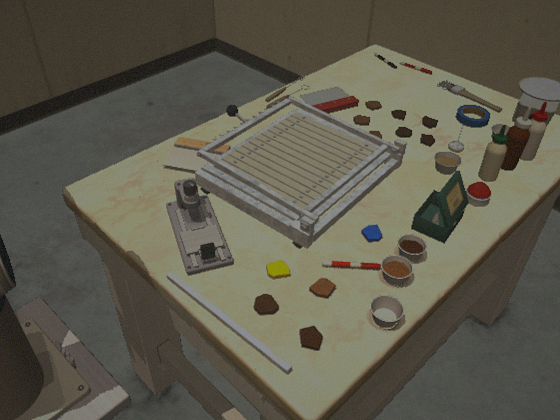

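View pics/top0.png

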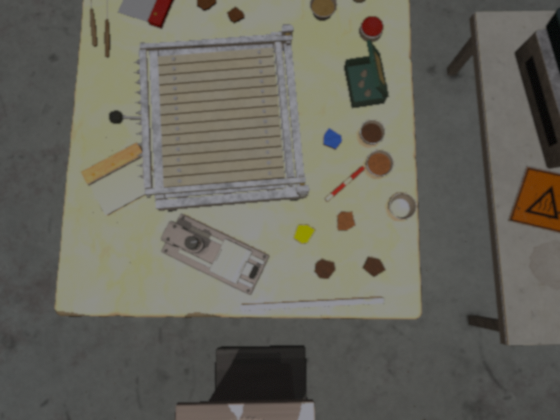

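View pics/wrist0.png

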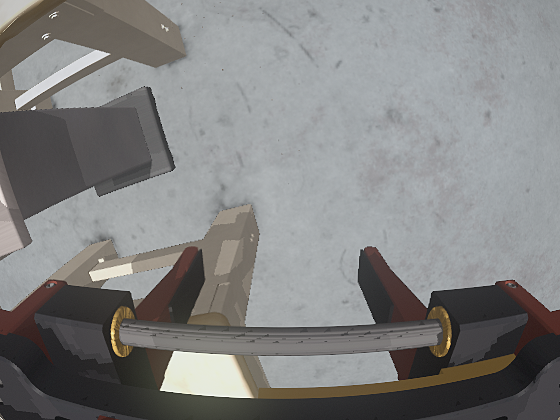

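Scene (560×420): gauge at (200,225), cap (190,188), handle (208,250). Things that could be taken for the milk piece, in the scene picture: brown (322,287), dark (265,304) and (311,337), yellow (278,268), blue (372,232), and far brownish pieces at (362,120), (373,104), (376,134). Only (322,287), which is top (346,220), looks light brown. I'll check it in a close crop.

Run:
```python
from h import *
c=dict(np.load("c_top0.npz")); s=dict(np.load("c_scene0.npz"))
a=cv2.resize(c["color"][190:300,150:420],None,fx=2.9,fy=2.9,interpolation=cv2.INTER_CUBIC)
cv2.imwrite("pics/crop_top.png",np.clip(a[:,:,::-1]*1.3,0,255).astype(np.uint8))
a=s["color"][225:355,240:400]; a2=s["color"][85:150,340:450]
a=cv2.resize(a,(480,390),interpolation=cv2.INTER_CUBIC);a2=cv2.resize(a2,(310,183),interpolation=cv2.INTER_CUBIC)
b=np.zeros((390,790,3),np.uint8);b[:,:480]=a;b[:183,480:]=a2
cv2.imwrite("pics/crop_sc.png",np.clip(b[:,:,::-1].astype(float)*1.4,0,255).astype(np.uint8))
W=cloud(c);S=cloud(s)
for n,u,v in[("milk",346,220),("yel",304,233),("d1",325,268),("d2",374,266),("cap",192,242),("cup",401,207),("handle",255,268),("nest",233,262),("baseL",62,310),("tableR",420,310)]:
    print(n,W[v,u].round(1),c["color"][v,u])
for n,u,v in[("milk",322,287),("far1",362,120),("far2",373,104),("far3",376,134),("d1",265,304),("cap",190,188),("handle",208,250)]:
    print(n,S[v,u].round(1),s["color"][v,u])
```

```text
milk [ 566.9 -251.5   11.7] [106  68  40]
yel [ 536.9 -148.5   12.1] [143 144   0]
d1 [ 452.3 -196.7    9.9] [70 48 35]
d2 [ 454.9 -314.2   10.5] [67 46 34]
cap [510.5 100.8 117.3] [91 89 88]
cup [ 598.3 -390.4    1.1] [141 142 142]
handle [453.6 -32.6  66.9] [46 45 42]
nest [469.8  21.2  27.6] [143 143 139]
baseL [365.6 429.   -2.6] [133 130 108]
tableR [ 349.4 -420.7   -0.5] [132 128 103]
milk [ 565.1 -248.6    9.2] [101  63  43]
far1 [1158.7   92.6    7.9] [72 52 38]
far2 [1256.   122.6   11.7] [78 60 41]
far3 [1122.5   14.6   10. ] [76 55 40]
d1 [ 450.8 -194.7    8.6] [63 48 37]
cap [503.3  90.9 117. ] [46 45 42]
handle [443.9 -32.1  52.7] [34 33 22]
```

View pics/crop_top.png

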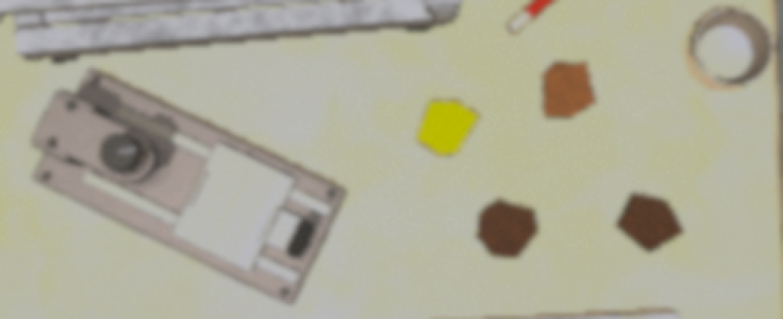

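View pics/crop_sc.png

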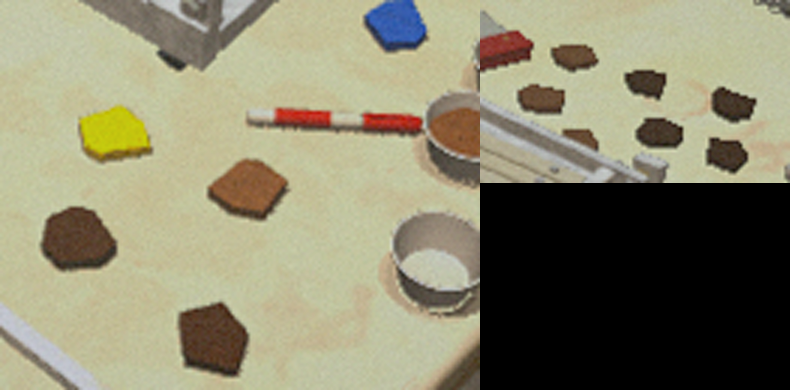

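The piece at top (346,220) / scene (322,287) is the only light-brown one within reach. The far ones, at x≥1.1 m, are out of reach. Next I'll fit the gauge and piece poses.

```bash
cat > fit.py <<'E'
from h import *
def gauge(W,name):
    m=np.isfinite(W[...,2])&(W[...,0]>380)&(W[...,0]<600)&(W[...,1]>-80)&(W[...,1]<190)
    P=W[m]
    cap=P[(P[:,2]>112)&(P[:,2]<124)]
    B=P[(P[:,2]>9)&(P[:,2]<20)]
    r=cv2.minAreaRect(B[:,:2].astype(np.float32)); print(name,"base",r,len(B))
    if len(cap):
        (cx,cy),rad=cv2.minEnclosingCircle(cap[:,:2].astype(np.float32)); print("cap",cx,cy,rad,len(cap))
    H=P[(P[:,2]>58)&(P[:,2]<69)&(P[:,1]<10)]
    if len(H): print("handle",cv2.minAreaRect(H[:,:2].astype(np.float32)),len(H))
def milk(c,W,name):
    rgb=c["color"].astype(int); m=(rgb[...,0]-rgb[...,2]>45)&(rgb[...,0]<150)&(rgb[...,1]<0.75*rgb[...,0])&(abs(W[...,0]-566)<60)&(abs(W[...,1]+250)<50)&(W[...,2]>5)
    P=W[m]; r=cv2.minAreaRect(P[:,:2].astype(np.float32)); print(name,"milk",r,P.mean(0),len(P)); 
    hull=cv2.convexHull(P[:,:2].astype(np.float32))[:,0]; print(cv2.approxPolyDP(hull,4,True)[:,0].round(0).tolist())
E
python3 - <<'E'
from fit import *
for n in["top","scene"]:
    c=dict(np.load(f"c_{n}0.npz")); W=cloud(c); gauge(W,n); milk(c,W,n)
E
```

```text
top base ((498.6596984863281, 79.14668273925781), (269.110107421875, 103.80116271972656), 63.57309341430664) 2178
cap 511.06439208984375 103.81912994384766 14.437222480773926 137
handle ((445.6290283203125, -27.531675338745117), (11.529632568359375, 29.014041900634766), 62.25166320800781) 65
top milk ((565.7180786132812, -250.03160095214844), (36.891761779785156, 42.648529052734375), 88.08676147460938) [ 565.20286312 -248.63628294   11.94575121] 237
[[584.0, -265.0], [587.0, -245.0], [582.0, -235.0], [546.0, -234.0], [545.0, -251.0], [557.0, -268.0]]
scene base ((500.5092468261719, 83.14019775390625), (278.7359619140625, 106.8797836303711), 62.47492599487305) 1858
cap 511.21746826171875 103.1490478515625 15.223371505737305 100
handle ((444.46417236328125, -27.012447357177734), (13.897823333740234, 29.271638870239258), 69.62976837158203) 67
scene milk ((565.9397583007812, -249.2819366455078), (44.432926177978516, 39.35519790649414), 4.590064525604248) [ 566.04025603 -248.94832506   10.44818372] 269
[[585.0, -232.0], [545.0, -233.0], [544.0, -253.0], [555.0, -270.0], [585.0, -264.0]]
```

```bash
python3 -m handwheel '[[[5,-5,0,0],[10,-10,0,0],[14,-15,0,0],[18,-20,0,0],[22,-25,0,0],[24,-30,0,0],[26,-35,0,0],[28,-40,0,0],[29,-45,0,0],[29,-50,0,0],[29,-54,0,0],[29,-54,0,0]]]' 0
```

```text
clock: 1.35
ee_pos: [454.1, 89.0, 244.7]
tool_rot: [0.701, 0.096, 0.7, -0.096]
ft_force: [1.6, -0.2, 0.7]
gripper_width: 88.0
```

Run:
```python
from h import *
c=cam("wrist"); save(c,"w1.png"); np.savez("c_w1.npz",**c)
q=bot.state()["tool_rot"]; print(R.from_quat([q[1],q[2],q[3],q[0]]).as_matrix().round(3), c["position"]-bot.state()["ee_pos"]); print(bot.state()["qpos"])
```

```text
[[ 0.     0.273  0.962]
 [-0.003  0.962 -0.273]
 [-1.    -0.003  0.001]] [-79.2428826   28.46204263 140.19278653]
[ 0.15699728  0.18257154  1.97738997 -0.00351305  0.9819282  -1.13517083]
```

View pics/w1.png

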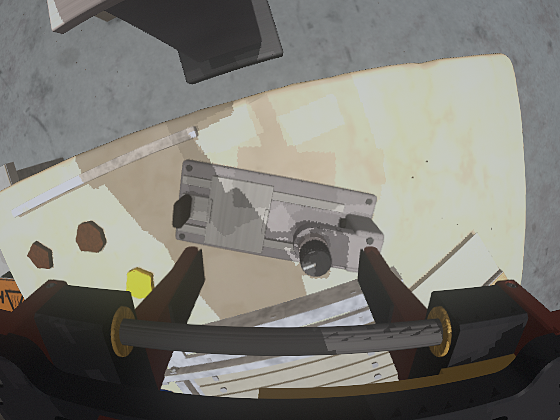

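Wrist view: cap at (316,258), handle at (182,210), yellow look-alike at (140,283), dark pieces at (90,237) and (40,255). Next I'll move over the milk piece.

```bash
python3 -m handwheel '[[[2,-4,0,-8],[4,-8,0,-16],[5,-12,0,-24],[6,-16,0,-32],[7,-20,0,-40],[8,-24,-2,-48],[9,-27,-4,-56],[10,-29,-6,-64],[11,-31,-8,-72],[11,-32,-9,-74.2],[11,-32,-9,-74.2],[11,-32,-9,-74.2]]]' 0
python3 - <<'E'
from h import *
c=cam("wrist"); save(c,"w2.png"); np.savez("c_w2.npz",**c)
s=bot.state();q=s["tool_rot"]; M=R.from_quat([q[1],q[2],q[3],q[0]]).as_matrix();print(M.round(3), s["ee_pos"],s["qvel"].round(3),s["moment"],s["ft_force"])
E
```

```text
clock: 2.6
ee_pos: [563.7, -228.5, 154.9]
tool_rot: [0.501, 0.499, 0.501, -0.499]
ft_force: [-0.3, 0.3, 0.3]
gripper_width: 87.6
[[ 0.     1.     0.004]
 [ 0.     0.004 -1.   ]
 [-1.     0.    -0.   ]] [ 564.04709843 -228.32786768  155.41701666] [ 0.006 -0.011 -0.004 -0.002 -0.002  0.007] [-0.11419955  0.0294883   0.03363552] [-0.01009983 -1.07110726  0.07212951]
```

View pics/w2.png

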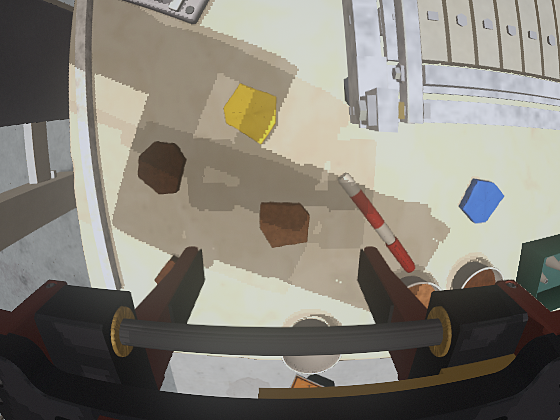

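The light-brown piece is at wrist (284,223), with its edges in view. I'll measure it in 3D.

```bash
cat >> h.py <<'E'
def wcloud(c):
    d=c["depth"]; K=c["K"]; h,w=d.shape
    u,v=np.meshgrid(np.arange(w),np.arange(h))
    x=(u-K[0,2])/K[0,0]; y=(v-K[1,2])/K[1,1]; t=np.hypot(x,y)+1e-9; s=np.tan(np.minimum(t,1.5))/t
    P=np.stack([x*s*d,y*s*d,d],-1); W=P@rot(c).T+np.array(c["position"]); W[d<=0]=np.nan
    return W
E
python3 - <<'E'
from h import *
c=dict(np.load("c_w2.npz")); W=wcloud(c)
m=np.zeros(W.shape[:2],bool); m[190:260,245:325]=1
for zlo in(4,8):
    P=W[m&(W[...,2]>zlo)&(W[...,2]<20)]
    r=cv2.minAreaRect(P[:,:2].astype(np.float32)); h=cv2.convexHull(P[:,:2].astype(np.float32))[:,0]
    print(zlo,r,P[:,:2].min(0),P[:,:2].max(0),P[:,2].mean(),len(P)); print(cv2.approxPolyDP(h,2.5,True)[:,0].round(1).tolist())
print(W[240,230],W[160,350])
E
```

```text
4 ((566.7030639648438, -248.0091552734375), (42.68144607543945, 46.51686096191406), 89.17057037353516) [ 543.51588218 -269.21824313] [ 590.0507004  -226.49127273] 11.290650708734875 1902
[[588.5999755859375, -262.8999938964844], [589.9000244140625, -238.0], [580.2000122070312, -226.89999389648438], [544.7000122070312, -227.1999969482422], [544.4000244140625, -250.39999389648438], [555.5999755859375, -269.0]]
8 ((566.755126953125, -248.029541015625), (42.47185134887695, 46.52922439575195), 89.70744323730469) [ 543.51588218 -269.21824313] [ 590.0507004  -226.71615195] 11.435032983401545 1851
[[588.5999755859375, -262.8999938964844], [589.9000244140625, -238.0], [580.2000122070312, -226.89999389648438], [544.7000122070312, -227.1999969482422], [544.4000244140625, -250.39999389648438], [555.5999755859375, -269.0]]
[ 5.13820055e+02 -2.66931203e+02  4.09355254e-01] [ 6.27616311e+02 -1.87153532e+02 -3.96435657e-01]
```

```bash
python3 -m handwheel '[[[0.28,-1.8,-4,0],[0.28,-1.8,-7,0],[0.28,-1.8,-10,0],[0.28,-1.8,-12,0],[0.28,-1.8,-12.6,0],[0.28,-1.8,-13.05,0],[0.28,-1.8,-13.05,0],[0.28,-1.8,-13.05,0]]]' 0 8
```

```text
clock: 3.45
ee_pos: [567.8, -247.2, 25.6]
tool_rot: [0.501, 0.5, 0.5, -0.499]
ft_force: [-0.2, -0.1, -0.1]
gripper_width: 87.8
```

```bash
python3 -m handwheel '[[[0,0,-0.1,0],[0,0,-0.1,0],[0,0,-0.1,0],[0,0,-0.1,0],[0,0,-0.1,0],[0,0,-0.1,0],[0,0,-0.1,0],[0,0,-0.1,0],[0,0,-0.1,0],[0,0,-0.1,0]]]' 1 8
python3 - <<'E'
from h import *
c=cam("wrist"); save(c,"w3.png")
s=bot.state();print(s["ee_pos"],s["gripper_width"],s["ft_force"])
E
```

```text
clock: 4.45
ee_pos: [566.9, -247.0, 23.2]
tool_rot: [0.5, 0.499, 0.501, -0.5]
ft_force: [-0.7, -0.2, 1.1]
gripper_width: 45.7
[ 566.87799373 -247.048901     23.13734343] 45.91680948174074 [-0.30423373  0.28172272  0.83788347]
```

View pics/w3.png

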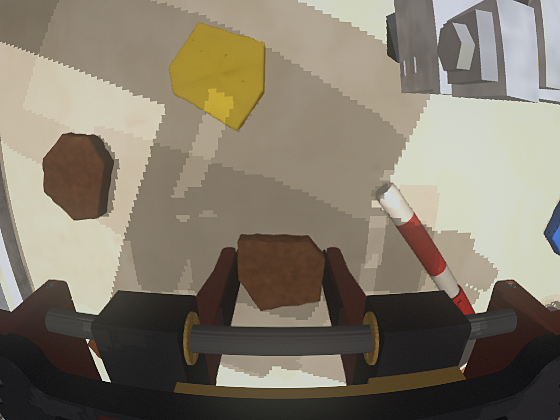

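```bash
python3 -m handwheel '[[[0,0,4,0],[0,0,8,0],[-1,2,11,-3],[-2,6,11,-6],[-4,10,11,-10],[-5,14,11,-14],[-7,18,11,-18],[-8,22,11,-22],[-9,25,11,-25],[-9.4,27.5,11,-26.8],[-9.4,27.5,11,-26.8],[-9.4,27.5,11,-26.8]]]'
python3 - <<'E'
from h import *
c=cam("wrist"); save(c,"w4.png"); np.savez("c_w4.npz",**c)
c=cam("top"); np.savez("c_top4.npz",**c)
s=bot.state();print(s["ee_pos"],s["gripper_width"],s["ft_force"])
W=wcloud(dict(np.load("c_w4.npz")))
print(np.nanmax(W[...,2]))
E
```

```text
clock: 5.7
ee_pos: [473.1, 28.2, 133.3]
tool_rot: [0.372, 0.602, 0.372, -0.601]
ft_force: [0.7, 0.2, -1.0]
gripper_width: 46.0
[473.34212516  27.28474805 133.22638067] 46.00709067274435 [ 0.54298205  0.13506931 -0.21271908]
236.28808652490227
```

View pics/w4.png

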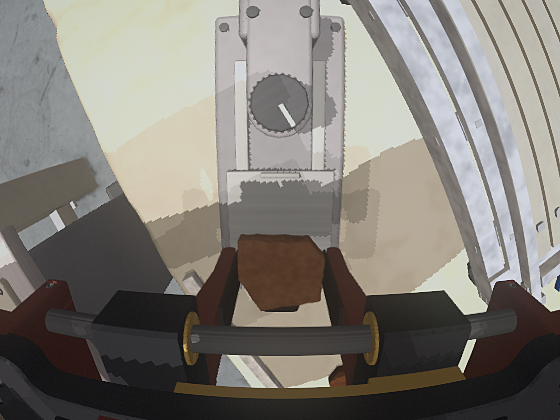

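The piece is held over the carriage, and the cap is at (279,103) with its white line visible. I'll check the cap and carriage positions from this close view.

Run:
```python
from h import *
c=dict(np.load("c_w4.npz")); W=wcloud(c)
m=np.zeros(W.shape[:2],bool); m[60:145,235:325]=1
P=W[m&(W[...,2]>112)&(W[...,2]<124)]
print("cap",cv2.minEnclosingCircle(P[:,:2].astype(np.float32)),P[:,2].mean(),P[:,:2].mean(0))
m=np.zeros(W.shape[:2],bool); m[150:240,200:360]=1
a=np.deg2rad(63.2);gx=np.array([np.cos(a),np.sin(a)]);gy=np.array([-gx[1],gx[0]])
o=np.array([472.8,27.6])
Q=W[m&(W[...,2]>23)&(W[...,2]<34)]; L=(Q[:,:2]-o)
u=L@gx;v=L@gy; print("plate far edge",np.percentile(u,[90,98,100]),"v",np.percentile(v,[0,1,5,95,99,100]),np.median(Q[:,2]))
l=Q[:,2]>28.5; print("lip",l.sum(),np.percentile(u[l],[2,50,98]),np.percentile(v[l],[2,50,98]))
# arm edges & base edges fit yaw
for n,lo,hi,vs in(("arm",70,80,(0,140)),("base",10,18,(0,240))):
    m=np.zeros(W.shape[:2],bool); m[vs[0]:vs[1],200:360]=1
    B=W[m&(W[...,2]>lo)&(W[...,2]<hi)][:,:2]-o; u=B@gx;v=B@gy
    for k in range(int(u.min()//15*15),int(u.max()),20):
        s=(u>k)&(u<k+6)
        if s.sum()>5: print(n,k,v[s].min().round(1),v[s].max().round(1),((v[s].min()+v[s].max())/2).round(1))
```

```text
cap ((511.2633972167969, 107.08110809326172), 14.826281547546387) 118.92066481143945 [511.23271942 107.12104143]
plate far edge [34.98049918 38.79643394 39.84994475] v [-41.55317844 -40.11224412 -36.91439005  38.57283184  41.81633086
  43.17740961] 26.100931351731063
lip 222 [34.84153846 36.75774902 38.85577667] [-13.25571308   0.88687078  15.80081243]
arm 80 -17.7 21.1 1.7
arm 100 -18.2 21.8 1.8
arm 120 -18.1 21.8 1.8
arm 140 -22.6 26.5 2.0
base -10 -50.4 52.7 1.2
base 10 -49.9 52.3 1.2
base 30 -50.6 53.4 1.4
base 50 -50.7 52.4 0.8
base 70 -49.7 53.0 1.7
base 90 -50.3 53.5 1.6
base 110 -49.8 53.2 1.7
base 130 -49.9 53.4 1.8
base 150 -49.9 53.8 1.9
base 170 -58.5 -55.0 -56.8
```

Run:
```python
from h import *
c=dict(np.load("c_w4.npz")); W=wcloud(c)
a=np.deg2rad(63.2);gx=np.array([np.cos(a),np.sin(a)]);gy=np.array([-gx[1],gx[0]]);o=np.array([472.8,27.6])
rgb=c["color"].astype(int); m=np.zeros(W.shape[:2],bool); m[230:306,236:326]=1
k=m&(rgb[...,0]-rgb[...,2]>25)&(rgb[...,1]-rgb[...,2]>8)&(W[...,2]>105)&(W[...,2]<135)
P=W[k]; print(len(P),P[:,2].mean()); L=P[:,:2]-o; L=np.stack([L@gx,L@gy],1)
h=cv2.convexHull(L.astype(np.float32)); print(L.min(0),L.max(0),cv2.approxPolyDP(h,2.5,True)[:,0].round(1).tolist())
M=cv2.moments(h); print("centroid",M["m10"]/M["m00"],M["m01"]/M["m00"])
```

```text
5457 121.33856307568328
[-18.61640948 -22.67874428] [20.98212526 23.87601095] [[20.100000381469727, 22.100000381469727], [-2.0, 23.100000381469727], [-18.100000381469727, 13.199999809265137], [-15.300000190734863, -21.600000381469727], [9.800000190734863, -22.700000762939453], [20.200000762939453, -14.100000381469727]]
centroid 1.6755062407068362 0.2958887080648493
```

```bash
python3 -m handwheel '[[[0,0.2,-2,0],[0,0.2,-4,0],[0,0.2,-5.5,0],[0,0.2,-6.5,0],[0,0.2,-7,0],[0,0.2,-7.3,0],[0,0.2,-7.3,0],[0,0.2,-7.3,0]]]'
python3 - <<'E'
from h import *
c=cam("wrist"); save(c,"w5.png"); np.savez("c_w5.npz",**c); W=wcloud(c)
s=bot.state();print(s["ee_pos"],s["gripper_width"],s["ft_force"])
a=np.deg2rad(63.2);gx=np.array([np.cos(a),np.sin(a)]);gy=np.array([-gx[1],gx[0]]);o=np.array([472.8,27.6])
L=np.stack([(W[...,:2]-o)@gx,(W[...,:2]-o)@gy],-1)
m=np.zeros(W.shape[:2],bool); m[60:300,220:340]=1
for n,lo,hi in(("cap",112,124),("lip",28.5,33),("plate",24,28)):
    k=m&(W[...,2]>lo)&(W[...,2]<hi); Q=L[k]; print(n,k.sum(),np.percentile(Q,[1,50,99],axis=0).round(1).tolist())
rgb=c["color"].astype(int); k=m&(rgb[...,0]-rgb[...,2]>25)&(rgb[...,1]-rgb[...,2]>8)&(W[...,2]>32)&(W[...,2]<60); k[:230]=0
print("piece",k.sum(),W[k][:,2].mean(),L[k].min(0),L[k].max(0))
E
```

```text
clock: 6.6
ee_pos: [473.3, 29.9, 60.6]
tool_rot: [0.371, 0.602, 0.371, -0.602]
ft_force: [-0.2, -0.3, -0.5]
gripper_width: 45.6
[473.34023451  29.93653532  60.66753633] 46.01418887623232 [-0.34112317 -0.03003322 -0.6866346 ]
cap 8763 [[75.0, -11.8], [87.4, 1.5], [98.1, 14.8]]
lip 399 [[34.4, -13.4], [36.9, 1.8], [38.8, 16.0]]
plate 5093 [[-25.8, -32.4], [25.6, 1.2], [39.6, 35.6]]
piece 5094 48.63420739886212 [-13.34870936 -22.07716835] [22.57523721 23.69370853]
```

View pics/w5.png

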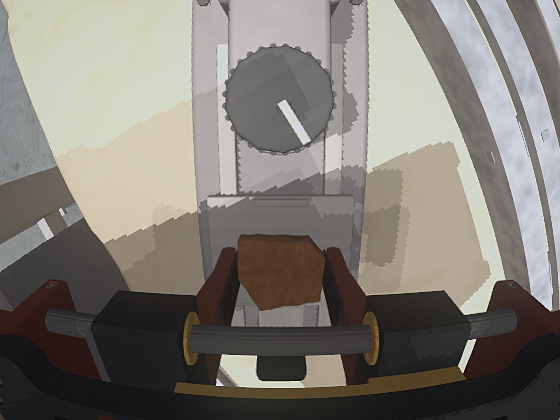

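```bash
python3 -m handwheel '[[[0,0.1,-0.4,0],[0,0.1,-0.7,0],[0,0.1,-0.9,0],[0,0.1,-1,0],[0,0.1,-1.05,0],[0,0.1,-1.05,0]]]'; python3 -m handwheel '[[[0,0,-0.03,0],[0,0,-0.06,0],[0,0,-0.06,0],[0,0,-0.06,0]]]'
```

```text
clock: 7.25
ee_pos: [472.9, 31.0, 49.6]
tool_rot: [-0.371, -0.602, -0.371, 0.602]
ft_force: [-0.4, -0.5, -0.3]
gripper_width: 45.9
clock: 7.65
ee_pos: [473.1, 30.9, 49.2]
tool_rot: [0.371, 0.602, 0.371, -0.602]
ft_force: [-0.0, -0.2, -0.2]
gripper_width: 45.9
```

```bash
python3 -m handwheel '[[[0,0,-0.04,0],[0,0,-0.04,0],[0,0,-0.04,0]]]'; python3 -m handwheel '[[[0,0,-0.04,0],[0,0,-0.04,0],[0,0,-0.04,0]]]'
```

```text
clock: 7.95
ee_pos: [473.0, 31.0, 49.0]
tool_rot: [0.371, 0.602, 0.371, -0.602]
ft_force: [-1.1, -1.2, 5.9]
gripper_width: 46.1
clock: 8.25
ee_pos: [473.0, 31.0, 48.9]
tool_rot: [0.371, 0.602, 0.371, -0.602]
ft_force: [-2.1, 0.3, 8.0]
gripper_width: 45.9
```

Contact is felt (8 N), so I'll release and rise.

```bash
python3 -m handwheel '[[[0,0,0.08,0],[0,0,0.08,0],[0,0,0.08,0],[0,0,0.08,0],[0,0,0.08,0],[0,0,0.08,0],[0,0,1,0],[0,0,3,0],[0,0,6,0],[0,0,9,0],[0,0,9,0],[0,0,9,0]]]' 0.2
python3 - <<'E'
from h import *
c=cam("wrist"); save(c,"w6.png"); np.savez("c_w6.npz",**c); W=wcloud(c)
s=bot.state();print(s["ee_pos"],s["gripper_width"],s["ft_force"])
a=np.deg2rad(63.2);gx=np.array([np.cos(a),np.sin(a)]);gy=np.array([-gx[1],gx[0]]);o=np.array([472.8,27.6])
L=np.stack([(W[...,:2]-o)@gx,(W[...,:2]-o)@gy],-1)
m=np.zeros(W.shape[:2],bool); m[60:330,220:340]=1
rgb=c["color"].astype(int); br=(rgb[...,0]-rgb[...,2]>25)&(rgb[...,1]-rgb[...,2]>8)
k=m&~br&(W[...,2]>28.5)&(W[...,2]<33); Q=L[k];print("lip",k.sum(),np.percentile(Q[Q[:,0]>25],[1,50,99],axis=0).round(1).tolist())
k=m&br&(W[...,2]>34)&(W[...,2]<43);k[:150]=0
h=cv2.convexHull(L[k].astype(np.float32));M=cv2.moments(h)
print("piece",k.sum(),W[k][:,2].min(),W[k][:,2].max(),W[k][:,2].mean(),L[k].min(0),L[k].max(0),M["m10"]/M["m00"],M["m01"]/M["m00"])
E
```

```text
clock: 9.45
ee_pos: [473.3, 31.0, 139.1]
tool_rot: [0.371, 0.603, 0.371, -0.601]
ft_force: [0.1, 0.3, -0.3]
gripper_width: 70.0
[472.61537796  30.92621029 138.18067596] 70.2252608007374 [-0.22053864 -0.34297115 -0.21394181]
lip 527 [[34.8, -13.0], [36.6, 1.0], [38.8, 15.8]]
piece 2514 34.16808325110654 40.134340444269526 37.480214710055655 [-18.62366043 -21.07694423] [23.24439477 24.54721077] 3.5270421982118587 1.7334331920413406
```

View pics/w6.png

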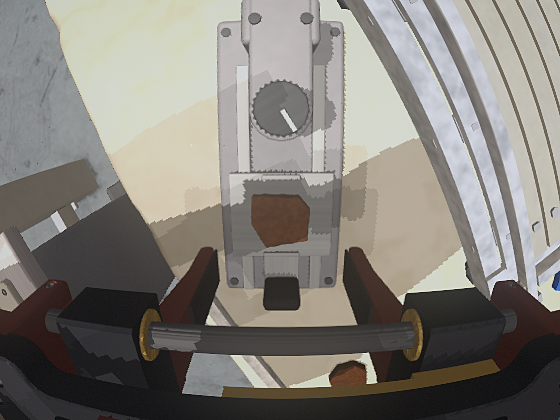

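The piece lies flat, centred within 0.5 mm of the nest, at wrist (280,219). Next I'll close the jaws and come down in front of the handle, which is at wrist (282,293).

```bash
python3 -m handwheel '[[[-2,-4,0,0],[-4,-8,0,0],[-4,-8,0,0],[-4,-8,0,0],[-4,-8,-3,0],[-4,-8,-6,0],[-4,-8,-8,0],[-4,-8,-8,0],[-4,-8,-8,0]]]' 1 20
python3 - <<'E'
from h import *
c=cam("wrist"); save(c,"w7.png"); np.savez("c_w7.npz",**c); W=wcloud(c)
s=bot.state();print(s["ee_pos"],s["gripper_width"],s["ft_force"])
a=np.deg2rad(63.2);gx=np.array([np.cos(a),np.sin(a)]);gy=np.array([-gx[1],gx[0]]);o=np.array([473.3,31.4])
L=np.stack([(W[...,:2]-o)@gx,(W[...,:2]-o)@gy],-1)
print("tcp",(s["ee_pos"][:2]-o)@gx,(s["ee_pos"][:2]-o)@gy)
m=np.zeros(W.shape[:2],bool); m[100:330,220:340]=1
k=m&(W[...,2]>60)&(W[...,2]<67)&(L[...,0]<-50)&(L[...,0]>-80);print(k.sum(),np.percentile(L[k],[1,50,99],axis=0))
E
```

```text
clock: 10.4
ee_pos: [433.0, -48.3, 57.9]
tool_rot: [-0.371, -0.601, -0.372, 0.602]
ft_force: [0.6, -0.2, 0.5]
gripper_width: 2.2
[433.48874789 -48.4923747   58.52521715] 0.4180723271033962 [0.23704087 0.19299891 0.54595685]
tcp -89.2608001040777 -0.48671837865602796
1760 [[-78.92047137 -14.68289456]
 [-61.45769418  -0.63076287]
 [-56.04200625  13.74462321]]
```

View pics/w7.png

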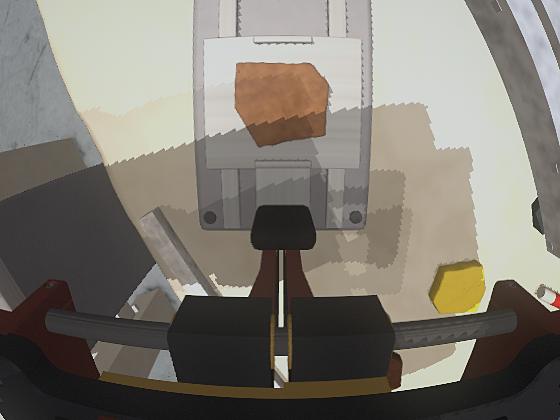

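Fingers are closed right behind the handle, which is at (283,228). I'll push gently along gauge x, (0.451, 0.893).

```bash
python3 -m handwheel '[[[0.09,0.18,0,0],[0.18,0.36,0,0],[0.27,0.54,0,0],[0.36,0.71,0,0],[0.45,0.89,0,0],[0.54,1.07,0,0],[0.63,1.25,0,0],[0.77,1.52,0,0],[0.9,1.79,0,0],[1.04,2.05,0,0],[1.17,2.32,0,0],[1.31,2.59,0,0]]]' ; python3 -m handwheel '[[[0.14,0.27,0,0],[0.27,0.54,0,0],[0.41,0.8,0,0],[0.54,1.07,0,0],[0.68,1.34,0,0],[0.81,1.61,0,0],[0.95,1.88,0,0],[1.08,2.14,0,0],[1.22,2.41,0,0],[1.35,2.68,0,0],[1.49,2.95,0,0],[1.62,3.22,0,0]]]'
python3 - <<'E'
from h import *
c=cam("wrist"); save(c,"w8.png"); np.savez("c_w8.npz",**c)
s=bot.state();a=np.deg2rad(63.2);gx=np.array([np.cos(a),np.sin(a)]);gy=np.array([-gx[1],gx[0]]);o=np.array([473.3,31.4])
print("tcp",(s["ee_pos"][:2]-o)@gx,(s["ee_pos"][:2]-o)@gy, s["ft_force"],s["ft_force"][:2]@gx)
E
```

```text
clock: 11.65
ee_pos: [446.1, -22.9, 58.3]
tool_rot: [-0.371, -0.602, -0.371, 0.602]
ft_force: [-0.6, -2.6, 2.0]
gripper_width: 0.4
clock: 12.85
ee_pos: [462.1, 9.3, 58.2]
tool_rot: [-0.371, -0.602, -0.371, 0.602]
ft_force: [-2.0, -1.7, 1.4]
gripper_width: 0.5
tcp -24.401738745890277 -0.13492947207194064 [-0.76168875 -0.40067195  0.57556856] -0.7010624478766693
```

View pics/w8.png

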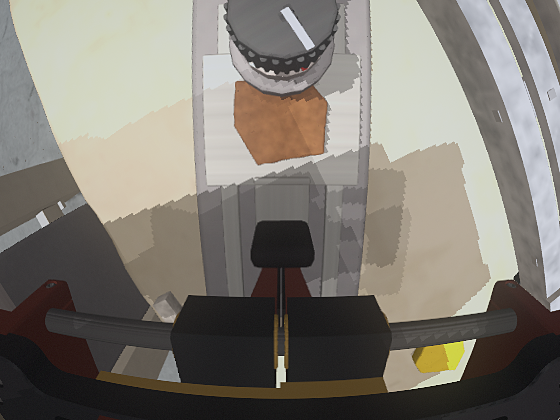

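```bash
python3 -m handwheel '[[[0.09,0.18,0,0],[0.18,0.36,0,0],[0.27,0.54,0,0],[0.36,0.71,0,0],[0.45,0.89,0,0],[0.54,1.07,0,0],[0.63,1.25,0,0],[0.72,1.43,0,0],[0.81,1.61,0,0],[0.9,1.79,0,0],[0.97,1.92,0,0],[1.01,2.01,0,0]]]'; python3 -m handwheel '[[[0.03,0.05,0,0],[0.05,0.1,0,0],[0.08,0.15,0,0],[0.1,0.2,0,0],[0.12,0.24,0,0]]]'
python3 - <<'E'
from h import *
c=cam("wrist"); save(c,"w9.png"); np.savez("c_w9.npz",**c)
c=cam("scene"); np.savez("c_s9.npz",**c);cv2.imwrite("pics/s9.png",cv2.resize(c["color"][160:290,140:260],None,fx=5,fy=4.5,interpolation=cv2.INTER_CUBIC)[:,:,::-1])
s=bot.state();a=np.deg2rad(63.2);gx=np.array([np.cos(a),np.sin(a)]);gy=np.array([-gx[1],gx[0]]);o=np.array([473.3,31.4])
print("tcp",(s["ee_pos"][:2]-o)@gx,(s["ee_pos"][:2]-o)@gy, s["ft_force"],s["ft_force"][:2]@gx)
E
```

```text
clock: 14.1
ee_pos: [472.3, 29.3, 58.2]
tool_rot: [-0.371, -0.602, -0.371, 0.602]
ft_force: [-2.3, -1.9, 0.3]
gripper_width: 0.5
clock: 14.6
ee_pos: [473.5, 31.6, 58.2]
tool_rot: [-0.371, -0.602, -0.371, 0.602]
ft_force: [-2.9, -1.2, 0.2]
gripper_width: 0.3
tcp 0.3038810114750795 -0.21588749037866894 [-2.92820323 -0.72324296 -0.21764362] -1.9658174794983525
```

View pics/w9.png

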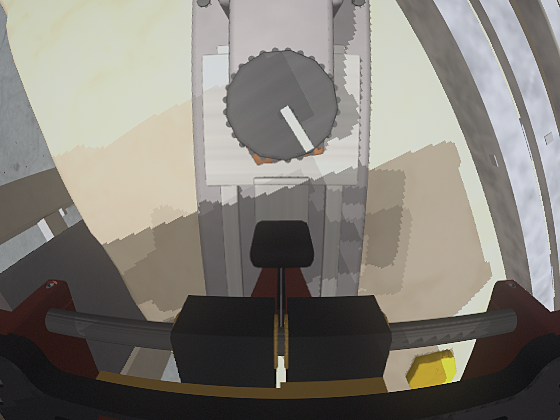

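```bash
python3 -m handwheel '[[[0.02,0.04,0,0],[0.04,0.08,0,0],[0.06,0.12,0,0],[0.08,0.16,0,0],[0.1,0.2,0,0],[0.12,0.24,0,0]]]'; python3 -m handwheel '[[[0.01,0.02,0,0],[0.02,0.04,0,0],[0.03,0.06,0,0],[0.04,0.08,0,0]]]';python3 -m handwheel '[[[0.01,0.02,0,0],[0.02,0.04,0,0],[0.03,0.06,0,0],[0.04,0.08,0,0]]]'
```

```text
clock: 15.3
ee_pos: [474.8, 34.0, 58.3]
tool_rot: [0.371, 0.602, 0.371, -0.602]
ft_force: [-2.5, -1.3, -0.9]
gripper_width: 0.0
clock: 15.7
ee_pos: [475.2, 34.8, 58.3]
tool_rot: [0.371, 0.602, 0.371, -0.602]
ft_force: [-1.8, -1.8, -1.7]
gripper_width: 0.3
clock: 16.1
ee_pos: [475.6, 35.6, 58.3]
tool_rot: [0.371, 0.602, 0.371, -0.602]
ft_force: [-2.9, -2.1, -1.8]
gripper_width: 0.5
```

```bash
for i in 1; do :; done; python3 -m handwheel '[[[0.01,0.02,0,0],[0.02,0.04,0,0],[0.03,0.06,0,0],[0.04,0.08,0,0]]]'; python3 -m handwheel '[[[0.01,0.02,0,0],[0.02,0.04,0,0],[0.03,0.06,0,0]]]'
```

```text
clock: 16.5
ee_pos: [475.7, 35.8, 58.3]
tool_rot: [-0.371, -0.602, -0.371, 0.602]
ft_force: [-3.4, -8.4, 1.7]
gripper_width: 0.6
clock: 16.8
ee_pos: [475.7, 35.9, 58.3]
tool_rot: [-0.371, -0.601, -0.371, 0.602]
ft_force: [-4.6, -13.9, 2.7]
gripper_width: 0.5
```

```bash
python3 -m handwheel '[[[0.01,0.02,0,0],[0.02,0.04,0,0]]]'; python3 -m handwheel '[[[0.01,0.02,0,0],[0.02,0.04,0,0]]]'
```

```text
clock: 17.0
ee_pos: [475.7, 35.9, 58.3]
tool_rot: [-0.372, -0.601, -0.371, 0.603]
ft_force: [-4.0, -17.1, 2.4]
gripper_width: 0.6
clock: 17.2
ee_pos: [475.7, 36.0, 58.3]
tool_rot: [-0.372, -0.601, -0.371, 0.603]
ft_force: [-5.1, -19.8, 3.3]
gripper_width: 0.8
```

It is firmly at the stop: about 20 N and no more advance, still below the 25 N slide threshold. Backing off.

```bash
python3 -m handwheel '[[[-0.05,-0.1,0,0],[-0.2,-0.4,0,0],[-0.7,-1.4,0,0],[-1.4,-2.8,0,0],[-1.4,-2.8,3,0],[-1.4,-2.8,7,0],[-1.4,-2.8,11,0],[-1.4,-2.8,11,0],[-1.4,-2.8,11,0]]]'
python3 - <<'E'
from h import *
a=np.deg2rad(63.2);gx=np.array([np.cos(a),np.sin(a)]);gy=np.array([-gx[1],gx[0]]);o=np.array([473.3,31.4])
c=cam("wrist"); save(c,"w10.png"); np.savez("c_w10.npz",**c); W=wcloud(c)
L=np.stack([(W[...,:2]-o)@gx,(W[...,:2]-o)@gy],-1)
m=np.zeros(W.shape[:2],bool); m[60:330,200:360]=1
P=W[m&(W[...,2]>112)&(W[...,2]<124)&(L[...,0]>60)]
(cx,cy),r=cv2.minEnclosingCircle(P[:,:2].astype(np.float32)); print("wcap",cx,cy,r,P[:,2].mean())
s=bot.state();print(s["ee_pos"],s["ft_force"],s["moment"],s["qpos"])
import fit
for n in("top","scene"):
    c=cam(n); np.savez(f"c_{n}10.npz",**c); Wc=cloud(c); fit.gauge(Wc,n)
    if n=="scene": cv2.imwrite("pics/s10.png",cv2.resize(c["color"][165:285,150:250],None,fx=5,fy=5,interpolation=cv2.INTER_CUBIC)[:,:,::-1])
E
```

```text
clock: 18.1
ee_pos: [462.8, 9.1, 169.0]
tool_rot: [0.371, 0.603, 0.37, -0.601]
ft_force: [0.3, -0.7, 0.3]
gripper_width: 0.8
wcap 510.9739685058594 106.80989074707031 14.592813491821289 118.80451809147851
[462.04478805   9.28139034 167.94707312] [-0.31205396  0.94366619 -0.28242381] [-0.02668654  0.10098211 -0.0267876 ] [-5.70778217e-03  3.04613341e-01  2.03887829e+00  8.97029148e-05
  7.98124195e-01  4.60462300e-01]
top base ((531.30810546875, 54.403648376464844), (279.4529724121094, 79.43590545654297), 49.82206726074219) 400
scene base ((496.72662353515625, 75.0712890625), (263.08135986328125, 105.28237915039062), 63.224151611328125) 2048
cap 502.9709777832031 103.71385955810547 10.81127643585205 43
```

View pics/w10.png

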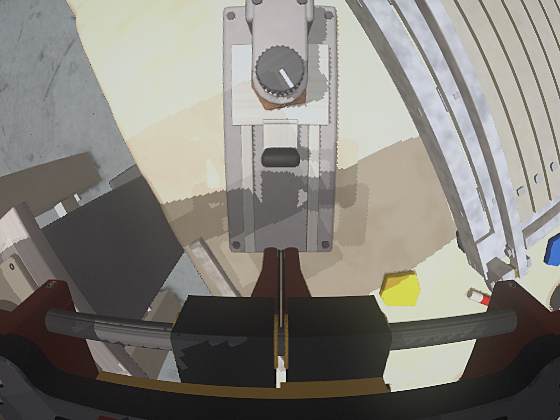

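View pics/s10.png

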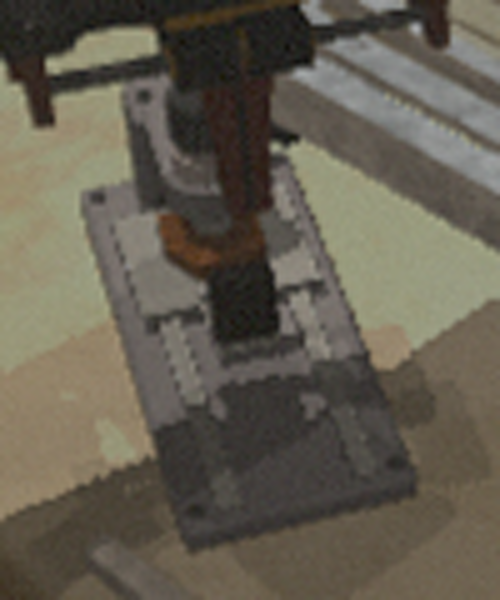

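The carriage is home with its front edge under the foot, and the piece shows under the cap at wrist (280,70). The gauge hasn't shifted: the cap is still at (511,107). Now I'll position above the cap, jaws open and turned.

```bash
python3 -m handwheel '[[[1,2,0,8],[2,4,0,16],[3,6,0,24],[4,8,0,32],[4.9,9.67,0,40],[4.9,9.67,0,48],[4.9,9.67,0,56],[4.9,9.67,0,64],[4.9,9.67,0,72],[4.9,9.67,0,74.6],[4.9,9.67,0,74.6],[4.9,9.67,0,74.6]]]' 0 5
python3 - <<'E'
from h import *
s=bot.state();print(s["ee_pos"],s["ft_force"],s["moment"],s["qpos"])
c=cam("scene"); cv2.imwrite("pics/s11.png",cv2.resize(c["color"][125:275,140:270],None,fx=5,fy=4,interpolation=cv2.INTER_CUBIC)[:,:,::-1])
c=cam("wrist"); save(c,"w11.png");np.savez("c_w11.npz",**c); W=wcloud(c); m=np.zeros(W.shape[:2],bool); m[150:,150:420]=1
P=W[m&(W[...,2]>114)&(W[...,2]<123)]; print(len(P)); print(cv2.minEnclosingCircle(P[:,:2].astype(np.float32)))
E
```

```text
clock: 19.45
ee_pos: [511.1, 106.3, 167.1]
tool_rot: [0.659, 0.254, 0.66, -0.255]
ft_force: [-0.4, -0.8, 0.7]
gripper_width: 87.7
[511.05312698 106.29140234 167.12052896] [-0.41001135 -0.77330498  0.72767444] [-0.05773361  0.01092006 -0.0209604 ] [ 1.82257431e-01  3.84191365e-01  1.91200325e+00  1.15226473e-05
  8.47499738e-01 -6.52514870e-01]
1540
((511.2498779296875, 107.36054229736328), 15.135258674621582)
```

View pics/w11.png

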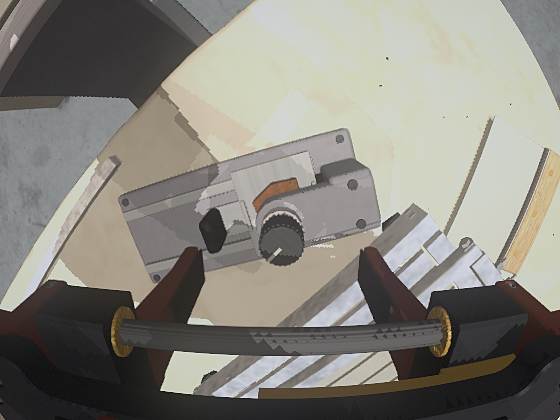

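View pics/s11.png

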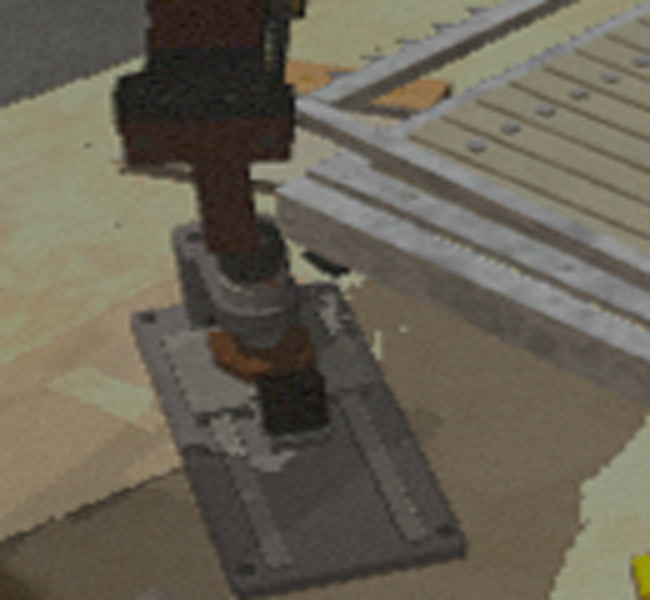

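```bash
python3 -m handwheel '[[[0,0.07,-2,0],[0,0.07,-3.5,0],[0,0.07,-4.5,0],[0,0.07,-5.05,0],[0,0.07,-5.05,0],[0,0.07,-5.05,0]]]' 0.5 && python3 -m handwheel '[[[0,0,0,0],[0,0,0,0],[0,0,0,0],[0,0,0,0],[0,0,0,0],[0,0,0,0],[0,0,0,0],[0,0,0,0]]]' 1 3
python3 - <<'E'
from h import *
for i in range(3):
    s=bot.state(); f=s["ft_force"]; a=np.deg2rad(47.8); print(s["ee_pos"].round(2),f.round(2),"jaw",f[:2]@[np.cos(a),np.sin(a)],s["moment"].round(3),s["gripper_width"])
    cam("top")
E
```

```text
clock: 20.15
ee_pos: [512.0, 107.2, 118.1]
tool_rot: [0.66, 0.254, 0.66, -0.254]
ft_force: [-0.1, -0.1, 0.4]
gripper_width: 45.0
clock: 20.95
ee_pos: [511.4, 106.8, 118.0]
tool_rot: [0.66, 0.254, 0.66, -0.254]
ft_force: [-2.1, -3.8, 5.8]
gripper_width: 27.6
[511.44 106.83 118.03] [-2.05 -3.77  5.77] jaw -4.170211063551079 [-0.661  0.472  0.093] 27.647783136012695
[511.42 106.8  118.03] [-2.13 -3.74  5.41] jaw -4.196585596031131 [-0.774  0.42  -0.011] 27.574771951905802
[511.45 106.78 118.04] [-1.97 -3.48  6.52] jaw -3.8956007470883707 [-0.74   0.474 -0.004] 27.813024718454212
```

```bash
python3 -m handwheel '[[[0,0,0,0],[0,0,0,0],[0,0,0,0],[0,0,0,0],[0,0,0,0],[0,0,0,0]]]' 0.5
python3 - <<'E'
from h import *
s=bot.state(); print(s["ee_pos"],s["ft_force"],s["moment"],s["qvel"].round(3))
E
python3 -m handwheel '[[[0,0,0,0],[0,0,0,0],[0,0,0,0],[0,0,0,0],[0,0,0,0],[0,0,0,0],[0,0,0,0],[0,0,0,0]]]' 1 3
python3 - <<'E'
from h import *
for i in range(2):
    s=bot.state(); f=s["ft_force"]; a=np.deg2rad(47.8); print(s["ee_pos"].round(2),f.round(2),"jaw",f[:2]@[np.cos(a),np.sin(a)],s["moment"].round(3),s["gripper_width"])
    cam("top")
E
```

```text
clock: 21.7
ee_pos: [511.7, 107.2, 117.7]
tool_rot: [0.66, 0.254, 0.66, -0.254]
ft_force: [-0.2, 0.1, 0.0]
gripper_width: 44.0
[511.6682034  107.20349312 117.74414678] [-0.24938071  0.09158087  0.01250506] [-0.01343137 -0.02725775 -0.00244175] [-0.    -0.001  0.002  0.001 -0.001  0.001]
clock: 22.5
ee_pos: [511.3, 107.0, 117.7]
tool_rot: [0.66, 0.254, 0.66, -0.254]
ft_force: [-2.4, -3.8, 3.5]
gripper_width: 28.2
[511.35 106.95 117.72] [-2.35 -3.76  3.52] jaw -4.3638738760334785 [-0.765  0.529 -0.003] 28.173384022172126
[511.38 106.97 117.73] [-3.02 -4.32  3.26] jaw -5.227724913718229 [-0.881  0.514 -0.069] 27.792233485261292
```

```bash
python3 -m handwheel '[[[-0.03,-0.03,0,0],[-0.03,-0.03,0,0],[-0.03,-0.03,0,0],[-0.03,-0.03,0,8],[-0.03,-0.03,0,16],[-0.03,-0.03,0,24],[-0.03,-0.03,0,32],[-0.03,-0.03,0,40],[-0.03,-0.03,0,48],[-0.03,-0.03,0,56]]]' 0.5 && python3 -m handwheel '[[[0,0,0,8],[0,0,0,16],[0,0,0,24],[0,0,0,32],[0,0,0,34],[0,0,0,34],[0,0,0,34],[0,0,0,34],[0,0,0,34]]]'
python3 - <<'E'
from h import *
s=bot.state(); print(s["ee_pos"],s["ft_force"],s["moment"],s["qpos"])
c=cam("wrist"); save(c,"w12.png")
E
python3 -m handwheel '[[[0,0,0,0],[0,0,0,0],[0,0,0,0],[0,0,0,0],[0,0,0,0],[0,0,0,0],[0,0,0,0],[0,0,0,0]]]' 1 3
python3 - <<'E'
from h import *
for i in range(2):
    s=bot.state(); f=s["ft_force"]; a=np.deg2rad(137.8); print(s["ee_pos"].round(2),f.round(2),"jaw",f[:2]@[np.cos(a),np.sin(a)],s["moment"].round(3),s["gripper_width"])
    cam("top")
E
```

```text
clock: 23.6
ee_pos: [511.7, 107.1, 117.8]
tool_rot: [0.702, -0.088, 0.701, 0.088]
ft_force: [0.2, 0.6, -0.8]
gripper_width: 43.6
clock: 24.5
ee_pos: [511.4, 106.9, 117.8]
tool_rot: [0.646, -0.287, 0.646, 0.287]
ft_force: [-0.6, -0.7, -0.3]
gripper_width: 44.0
[511.39496426 106.91744633 117.76598798] [-0.61341345 -0.68477874 -0.275703  ] [ 0.0238395   0.05669484 -0.01886143] [ 1.83304829e-01  4.64977412e-01  1.93648892e+00  4.70980992e-05
  7.39993977e-01 -2.22328447e+00]
clock: 25.35
ee_pos: [511.4, 106.8, 117.8]
tool_rot: [0.646, -0.287, 0.646, 0.287]
ft_force: [0.5, -1.2, 0.1]
gripper_width: 27.9
[511.43 106.82 117.82] [ 0.53 -1.21  0.06] jaw -1.200237004073686 [-0.157 -0.071 -0.024] 27.918431994046802
[511.42 106.81 117.81] [ 1.36 -1.6   0.18] jaw -2.079998430750493 [-0.148 -0.067  0.001] 28.171753268682952
```

View pics/w12.png

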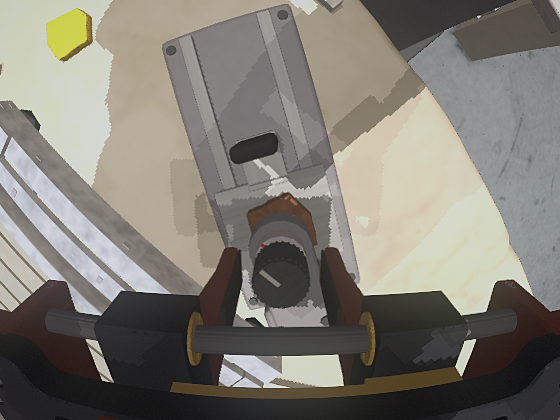

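Centred within about 0.1 mm on both axes. I'll grip firmly and turn clockwise in short steps, watching the z moment.

```bash
cat > tq.py <<'E'
from h import *
Z=[];F=[]
for i in range(5):
    s=bot.state(); Z.append(s["moment"][2]);F.append(s["ft_force"]); cam("top")
q=s["tool_rot"];M=R.from_quat([q[1],q[2],q[3],q[0]]).as_matrix()
print("Mz %.3f sd %.3f"%(np.mean(Z),np.std(Z)),"F",np.mean(F,0).round(1),"yaw %.2f"%np.rad2deg(np.arctan2(M[1,1],M[0,1])),"w %.1f"%s["gripper_width"],s["ee_pos"].round(1),"t %.2f"%s["clock"])
E
python3 -m handwheel '[[[0,0,0,0],[0,0,0,0],[0,0,0,0]]]' 1 30; python3 tq.py; python3 -m handwheel '[[[0,0,0,-4],[0,0,0,-8],[0,0,0,-12],[0,0,0,-16],[0,0,0,-20]]]'; python3 tq.py
```

```text
clock: 25.75
ee_pos: [511.4, 106.8, 117.8]
tool_rot: [0.646, -0.287, 0.646, 0.287]
ft_force: [0.9, -0.9, 1.0]
gripper_width: 27.4
Mz -0.016 sd 0.017 F [ 0.9 -1.5 -0.1] yaw 137.92 w 27.1 [511.4 106.9 117.8] t 25.95
clock: 26.5
ee_pos: [511.5, 106.8, 117.8]
tool_rot: [0.687, -0.17, 0.686, 0.17]
ft_force: [2.1, -2.4, -0.0]
gripper_width: 27.7
Mz -0.018 sd 0.048 F [ 1.5 -2.1  0. ] yaw 118.01 w 27.5 [511.5 106.8 117.8] t 26.70
```

```bash
cat > tq.py <<'E'
import sys
from h import *
Z=[];E=[]
s=bot.state(); F=s["ft_force"]
for i in range(3):
    s=bot.state(); Z.append(s["moment"][2]);E.append(s["joint_efforts"][5])
    c=cam("wrist")
q=s["tool_rot"];M=R.from_quat([q[1],q[2],q[3],q[0]]).as_matrix()
print("Mz",np.round(Z,3),"J6",np.round(E,3),"F",F.round(1),"yaw %.2f"%np.rad2deg(np.arctan2(M[1,1],M[0,1])),"w %.1f"%s["gripper_width"],s["ee_pos"].round(1),"t %.2f"%s["clock"])
if len(sys.argv)>1:
    cv2.imwrite("pics/"+sys.argv[1],cv2.resize(c["color"][220:340,220:340],(600,600),interpolation=cv2.INTER_CUBIC)[:,:,::-1]); np.savez("c_"+sys.argv[1]+".npz",**c)
E
python3 -m handwheel '[[[0,0,0,-4],[0,0,0,-8],[0,0,0,-12],[0,0,0,-16]]]'; python3 tq.py k1.png
```

```text
clock: 27.15
ee_pos: [511.4, 106.8, 117.8]
tool_rot: [0.703, -0.073, 0.703, 0.073]
ft_force: [1.0, -2.0, -0.6]
gripper_width: 27.2
Mz [ 0.05  -0.015 -0.046] J6 [-0.851 -0.261  0.652] F [ 1.  -2.  -0.6] yaw 101.94 w 27.3 [511.5 106.8 117.8] t 27.25
```

View pics/k1.png

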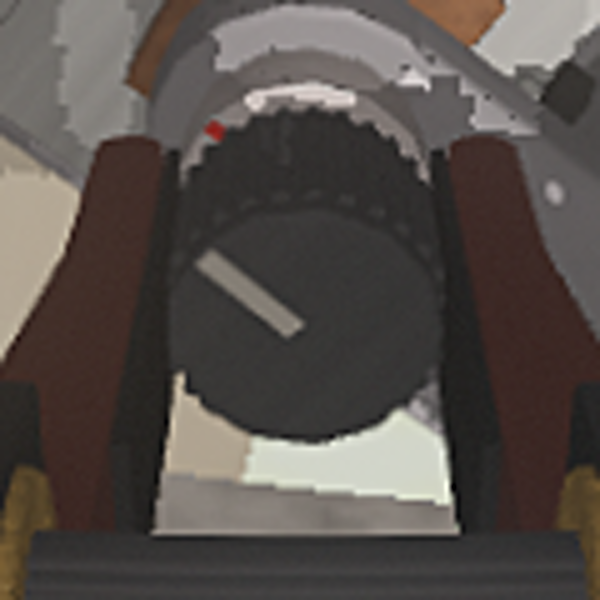

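Both marks are visible between the jaws: red at crop (213,130), white at (205,258). In the tool frame, red stays fixed until the cap slips, which gives a direct slip gauge.

```bash
cat > slip.py <<'E'
from h import *
C=np.array([511.4,106.85])
def ang(c,yaw,show=True):
    rgb=c["color"].astype(int); K=c["K"]
    sub=np.zeros(rgb.shape[:2],bool); sub[225:330,245:315]=1
    red=sub&(rgb[...,0]>110)&(rgb[...,0]>2.0*rgb[...,1])&(rgb[...,0]>2.0*rgb[...,2])
    def ray(mask,z):
        v,u=np.nonzero(mask); x=(u-K[0,2])/K[0,0]; y=(v-K[1,2])/K[1,1]; t=np.hypot(x,y)+1e-9
        d=np.stack([np.sin(t)*x/t,np.sin(t)*y/t,np.cos(t)],1)@rot(c).T; p=np.array(c["position"])
        return p+d*((z-p[2])/d[:,2])[:,None], u, v
    P,u,v=ray(red,89.)
    if len(P)==0: return None
    Q=P[:,:2]-C
    m=Q.mean(0); return len(P),np.rad2deg(np.arctan2(m[1],m[0])), (np.rad2deg(np.arctan2(m[1],m[0]))-yaw+180)%360-180, np.hypot(*m), u.mean(),v.mean()
if __name__=="__main__":
    import sys
    c=dict(np.load(sys.argv[1])); q=bot.state()["tool_rot"];M=R.from_quat([q[1],q[2],q[3],q[0]]).as_matrix(); print(ang(c,np.rad2deg(np.arctan2(M[1,1],M[0,1]))))
E
python3 slip.py c_k1.png.npz
cat >> tq.py <<'E'
import slip
print("red n,world,rel,r,u,v",slip.ang(c,np.rad2deg(np.arctan2(M[1,1],M[0,1]))))
E
python3 -m handwheel '[[[0,0,0,-5],[0,0,0,-10],[0,0,0,-15],[0,0,0,-20]]]'; python3 tq.py k2.png;python3 -m handwheel '[[[0,0,0,-5],[0,0,0,-10],[0,0,0,-15],[0,0,0,-20]]]'; python3 tq.py k3.png
```

```text
(9, np.float64(-121.4834302703956), np.float64(136.47475745019284), np.float64(13.395566566014368), np.float64(262.3333333333333), np.float64(245.44444444444446))
clock: 27.7
ee_pos: [511.4, 106.7, 117.8]
tool_rot: [0.705, 0.05, 0.705, -0.05]
ft_force: [1.1, -4.2, -0.0]
gripper_width: 27.3
Mz [ 0.072  0.05  -0.023] J6 [-1.082 -0.324  0.832] F [ 1.1 -4.2 -0. ] yaw 81.99 w 27.6 [511.5 106.7 117.8] t 27.80
red n,world,rel,r,u,v (6, np.float64(-141.1963366364881), np.float64(136.8097020413681), np.float64(13.39783644493844), np.float64(262.3333333333333), np.float64(245.83333333333334))
clock: 28.25
ee_pos: [511.4, 106.7, 117.8]
tool_rot: [0.686, 0.171, 0.686, -0.171]
ft_force: [2.8, -3.0, 0.3]
gripper_width: 27.3
Mz [ 0.076 -0.026 -0.003] J6 [-1.082 -0.307  0.83 ] F [ 2.8 -3.   0.3] yaw 62.04 w 27.5 [511.4 106.7 117.8] t 28.35
red n,world,rel,r,u,v (8, np.float64(-161.38758499512764), np.float64(136.5697852216589), np.float64(13.455443957152692), np.float64(262.5), np.float64(246.0))
```

```bash
python3 -m handwheel '[[[0,0,0,-5],[0,0,0,-10],[0,0,0,-15]]]'; python3 tq.py k4.png
```

```text
clock: 28.7
ee_pos: [511.4, 106.7, 117.8]
tool_rot: [0.658, 0.259, 0.658, -0.259]
ft_force: [2.0, -3.4, 0.8]
gripper_width: 27.7
Mz [ 0.147  0.008 -0.019] J6 [-1.032 -0.241  0.866] F [ 2.  -3.4  0.8] yaw 47.07 w 27.4 [511.4 106.7 117.8] t 28.80
red n,world,rel,r,u,v (9, np.float64(-176.4644359337477), np.float64(136.46075102296163), np.float64(13.495643257857898), np.float64(262.6666666666667), np.float64(246.11111111111111))
```

```bash
python3 -m handwheel '[[[0,0,0,-5],[0,0,0,-10],[0,0,0,-15]]]'; python3 tq.py k5.png
```

```text
clock: 29.15
ee_pos: [511.4, 106.7, 117.8]
tool_rot: [0.619, 0.343, 0.618, -0.343]
ft_force: [2.5, -4.6, 0.4]
gripper_width: 27.9
Mz [ 0.115  0.006 -0.013] J6 [-1.023 -0.141  0.757] F [ 2.5 -4.6  0.4] yaw 32.04 w 27.3 [511.4 106.7 117.8] t 29.25
red n,world,rel,r,u,v (5, np.float64(-176.9880206562614), np.float64(150.97022588106307), np.float64(14.047395280371079), np.float64(258.6), np.float64(250.2))
```

```bash
python3 -m handwheel '[[[0,0,0,-5],[0,0,0,-10],[0,0,0,-15]]]'; python3 tq.py k6.png
```

```text
clock: 29.6
ee_pos: [511.4, 106.7, 117.8]
tool_rot: [0.568, 0.421, 0.568, -0.421]
ft_force: [1.5, -5.0, -0.6]
gripper_width: 27.5
Mz [ 0.171  0.021 -0.039] J6 [-1.023 -0.141  0.757] F [ 1.5 -5.  -0.6] yaw 17.04 w 27.3 [511.4 106.7 117.8] t 29.70
red n,world,rel,r,u,v (1, np.float64(-178.1765187977892), np.float64(164.77934454302914), np.float64(14.50488132054618), np.float64(256.0), np.float64(255.0))
```

The thimble stopped at about -177° while the cap went on. The slip so far is about 29°, so about 6.5° more makes a tenth of a turn.

```bash
python3 -m handwheel '[[[0,0,0,-3],[0,0,0,-6.5],[0,0,0,-6.5]]]'; python3 tq.py k7.png; python3 -m handwheel '[[[0,0,0,0],[0,0,0,0],[0,0,0,0],[0,0,0,0],[0,0,0,0]]]' 0.5; python3 -m handwheel '[[[0,0,2,0],[0,0,5,0],[0,0,9,0],[0,0,9,0],[-2,-4,9,0],[-4,-8,9,0],[-4.9,-9.7,9,0],[-4.9,-9.7,9,0],[-4.9,-9.7,9,0],[-4.9,-9.7,9,0]]]'
python3 - <<'E'
from h import *
s=bot.state();print(s["ee_pos"],s["ft_force"],s["clock"])
for n in("scene","top","wrist"):
    c=cam(n); np.savez(f"c_{n}13.npz",**c); save(c,n+"13.png")
    if n=="scene": cv2.imwrite("pics/s13.png",cv2.resize(c["color"][165:285,150:250],None,fx=5,fy=5,interpolation=cv2.INTER_CUBIC)[:,:,::-1])
E
```

```text
clock: 30.05
ee_pos: [511.4, 106.7, 117.8]
tool_rot: [0.544, 0.452, 0.544, -0.452]
ft_force: [1.6, -5.1, -0.3]
gripper_width: 27.6
Mz [-0.025  0.007  0.041] J6 [0.519 0.148 0.023] F [ 1.6 -5.1 -0.3] yaw 10.68 w 27.8 [511.4 106.7 117.8] t 30.15
red n,world,rel,r,u,v None
clock: 30.7
ee_pos: [511.2, 107.0, 117.7]
tool_rot: [0.543, 0.452, 0.544, -0.452]
ft_force: [0.7, -0.0, 0.7]
gripper_width: 43.9
clock: 31.7
ee_pos: [462.9, 10.5, 207.6]
tool_rot: [0.543, 0.453, 0.543, -0.452]
ft_force: [-0.1, 0.2, 0.0]
gripper_width: 43.5
[462.92267169  10.49723509 207.61783181] [-0.05327802  0.18571715  0.00462462] 31.7
```

View pics/wrist13.png

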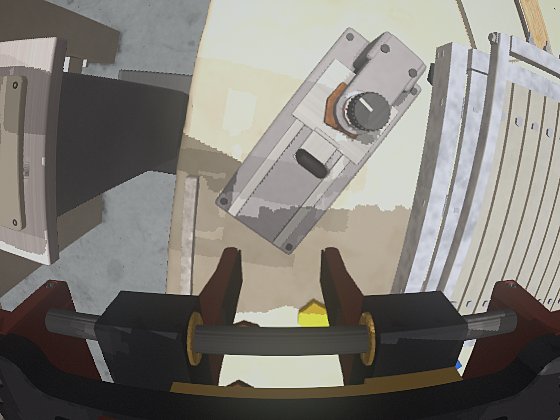

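View pics/s13.png

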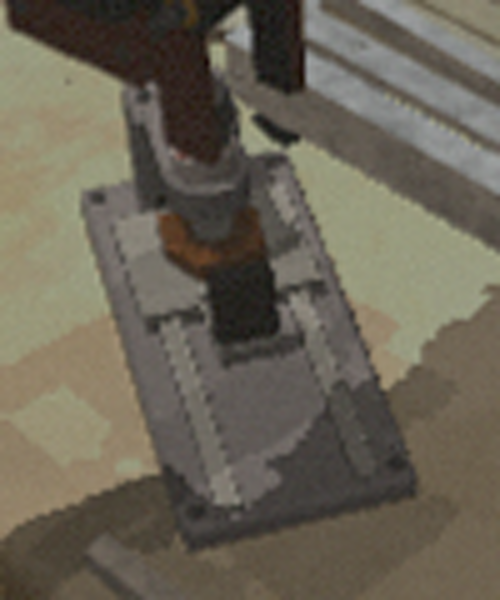

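Run:
```python
from h import *
c=dict(np.load("c_wrist13.npz"));cv2.imwrite("pics/z13.png",cv2.resize(c["color"][70:150,310:410],(800,600),interpolation=cv2.INTER_CUBIC)[:,:,::-1])
W=wcloud(c); m=np.zeros(W.shape[:2],bool); m[70:150,310:410]=1
P=W[m&(W[...,2]>114)&(W[...,2]<123)]; C=cv2.minEnclosingCircle(P[:,:2].astype(np.float32))[0]; print("cap",C)
rgb=c["color"].astype(int); k=m&(W[...,2]>114)&(rgb.min(-1)>120); Q=W[k][:,:2]-C; print("white",k.sum(),np.rad2deg(np.arctan2(*Q.mean(0)[::-1])))
# red
k=m&(rgb[...,0]>110)&(rgb[...,0]>2*rgb[...,1])&(rgb[...,0]>2*rgb[...,2]); print(np.argwhere(k)[:10]); Q=W[k]; print(Q.round(1)[:8],[np.rad2deg(np.arctan2(q[1]-C[1],q[0]-C[0])).round(1) for q in Q][:8])
# reference white angle before turning, c_w10 & c_w6
for f,box in(("c_w10.npz",(40,110,240,320)),("c_w9.npz",(40,165,215,345)),("c_w5.npz",(40,160,215,345))):
    d=dict(np.load(f));V=wcloud(d);r=d["color"].astype(int);mm=np.zeros(V.shape[:2],bool);mm[box[0]:box[1],box[2]:box[3]]=1
    P=V[mm&(V[...,2]>114)&(V[...,2]<123)];C2=cv2.minEnclosingCircle(P[:,:2].astype(np.float32))[0]
    k=mm&(V[...,2]>115)&(V[...,2]<123)&(r.min(-1)>150);Q=V[k][:,:2]-C2;print(f,C2,k.sum(),np.rad2deg(np.arctan2(*Q.mean(0)[::-1])))
# bystanders
a=dict(np.load("c_top0.npz"));b=dict(np.load("c_top13.npz"));
import fit
fit.gauge(cloud(b),"top13")
s0=dict(np.load("c_scene0.npz"));s1=dict(np.load("c_scene13.npz"))
d=np.abs(s0["color"].astype(int)-s1["color"]).max(-1)
for n,u,v in(("d1",265,304),("d2",311,337),("cup",387,312),("yel",278,268)): print(n,np.mean(d[v-20:v+20,u-20:u+20]>40))
```

```text
cap (511.2177429199219, 107.19193267822266)
white 93 122.97878030315135
[[108 346]
 [109 345]
 [109 346]]
[[497.7 106.8  89.2]
 [496.9 105.7  90.1]
 [496.5 105.6  96.2]] [np.float64(-178.2), np.float64(-174.2), np.float64(-173.8)]
c_w10.npz (511.13531494140625, 107.16145324707031) 98 -84.55797486732429
c_w9.npz (511.2433166503906, 107.21792602539062) 507 -86.15815998383827
c_w5.npz (511.41558837890625, 107.23773956298828) 489 -87.4984793054591
top13 base ((529.7520751953125, 48.64068603515625), (284.1185302734375, 91.81764221191406), 45.21778106689453) 406
d1 0.096875
d2 0.0
cup 0.0
yel 0.26125
```

View pics/z13.png

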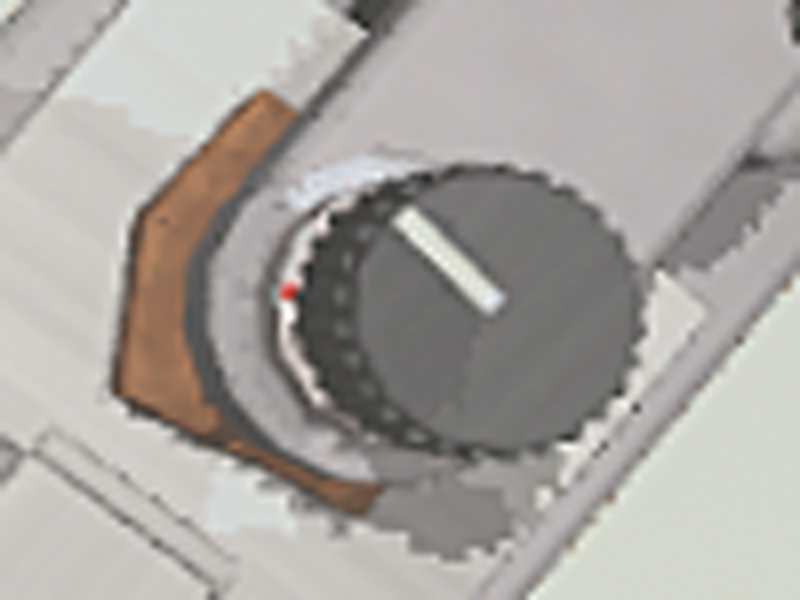

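Run:
```python
from h import *
c=dict(np.load("c_wrist13.npz"));K=c["K"]
def pt(x,y,z):
    u=310+x/8;v=70+y/7.5;a=(u-K[0,2])/K[0,0];b=(v-K[1,2])/K[1,1];t=np.hypot(a,b)
    d=rot(c)@np.array([np.sin(t)*a/t,np.sin(t)*b/t,np.cos(t)]);p=np.array(c["position"]);return (p+d*(z-p[2])/d[2])[:2]
A=pt(495,305,119);B=pt(403,214,119);Rr=pt(288,292,89)
C=np.array([511.3,107.1])
deg=lambda v:np.rad2deg(np.arctan2(v[1],v[0]))
print(A,B,deg(B-A),deg(B-C),"red",Rr,deg(Rr-C),"slip",(deg(Rr-C)-deg(B-A))%360,(deg(Rr-C)-deg(B-C))%360)
```

```text
[510.81497525 107.52205152] [500.77352514 114.05090821] 146.96845517708294 146.56216785318753 red [497.89288152 106.03940965] -175.47694999060843 slip 37.554594832308624 37.960882156204036
```

```bash
python3 -c "
import cv2
im=cv2.imread('pics/scene13.png');cv2.imwrite('pics/sc13.png',im)"
```

```text
(no output)
```

View pics/scene13.png

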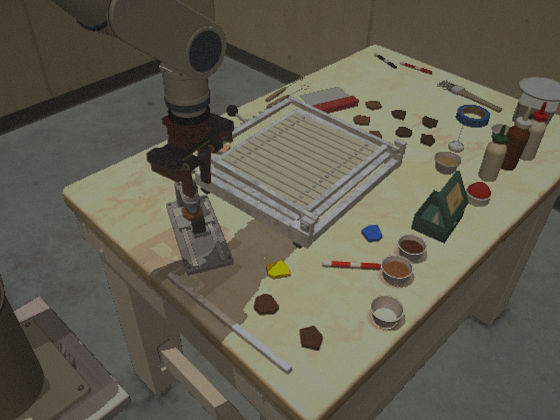

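The white line is at 147° and the red at -175.5°, so the slip is about 37.5° (0.65 rad). That agrees with the roughly 36° from the turn count. Everything else is where it was, and the robot is clear, so I'm handing in.

```bash
python3 -c "
from plant import bot,job
print(job.close_job(), bot.state()['clock'])"
```

```text
the job is handed in; nothing more can be done
the job is handed in; nothing more can be done
```

The job is done and handed in at about 32 s of the 70 s allowed. The light-brown piece is clamped in the gauge and the cap has slipped by about a tenth of a turn.

- **Placing:** The piece lay flat on the carriage, within about 0.5 mm of the nest centre. I checked this in the wrist view before pushing. The pick-up used an 8 N grip.
- **Pushing:** The carriage went in at 20–30 mm/s, then 2–5 mm/s near the end, and came to rest against its stop at about 20 N. The cap's position was the same before and after, within about 0.3 mm, so the gauge did not shift.
- **Clamping:** I turned only the cap, 127° clockwise. The red thimble line stopped moving during the turn while the cap went on, which shows the foot was bearing on the piece.
- **Slip:** The turn count gives about 36°. The line positions measured after letting go give about 37.5°, or 0.65 rad. A sixth of a turn would be 60°.
- **Bystanders:** In the last scene picture they sit where they started. Two of the automatic picture comparisons, around one dark piece and the yellow one, flagged changes. I put these down to the arm's shadow.
- **Checks that disagreed:**
  - An automatic reading of the white line gave 123°, with stray bright pixels probably in it. I used the line's end points instead, which gave 147° and match the turn count.
  - The top and wrist cameras also differed by about 3.5 mm on the cap position, so I centred the jaws on the cap by touch.
- **Not checked:** I did not measure the foot's height directly.

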